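Bring the pump bottle round to the mixing cup

ROBOT

A 6-joint arm with a two-finger parallel gripper is mounted at the origin on the work surface. World frame = base frame: x ahead of the robot, y to its left, z up, the work surface at z = 0. Lengths are in m, angles in rad, forces in N, time in s.
With the tool pointing down it reaches from about 0.35 to 0.775 m from the base axis. Payload 5.5 kg.
Tool frame: the origin (TCP) lies on the centre line of the jaws, within the pads' length; the fingertips stand 8 mm ahead of it and the grasp point (between the pads) lies 11 mm behind it; z points along the fingers, y is the direction in which the jaws open and shut (so a half turn about z gives the same grasp; the last joint's range is limited). The gripper opens to 85 mm and grips with 20 to 120 N. Pads are 22 mm wide; open, the fingers measure 114 mm over their backs; the gripper's body (76 mm by 85 mm) begins 54 mm behind the grasp point. The pads swing forward as they close: fully open they stand 13 mm farther back than shut.
Start: joints at [-0.14, 0.313, 0.046, 1.304, 0, 1.431], TCP at [0.575, -0, 0.239] pointing down, gripper open.
Joint ranges: [-2.76, 2.76], [-0.86, 1.69], [-1.03, 1.26], [-2.2, 2.34], [-1.47, 1.5], [-3.14, 3.14]. Speed limits (rad/s): [2.57, 2.57, 3.14, 3.14, 3.14, 3.14].

INTERFACE

Orientations are given as a unit quaternion [w, x, y, z].
In Python, from workcell import env gives the robot as it stands. The module is installed in compiled form; this text tells all that it offers.
- The arm moves only by the tool play_rows, never from a script. Its argument "steps" is a list of rows, each an object with "claw": the closure in counts, from 0 (fully open) to 255 (shut); "dp": the shift along the tool's x, y, z in m, a list of three; "angular": the turn, a rotation vector about the tool's x, y, z in degrees, a list of three. In form: [{"claw": claw, "dp": [dx, dy, dz], "angular": [wx, wy, wz]}, ...]. A call has exactly 8 rows; each row shifts and turns the commanded pose from where the row before left it, along the tool's axes as they then stand; what a row does not reach is not made up. A row lasts 1/12 s, in which the tool goes at most 41.7 mm and 7.16 degrees, less where a joint would pass 70% of its speed; a pose out of reach is approached as far as the arm can. A call is refused whole if a number of a shift passes 0.0417 or a number of a turn 7.16, either way. A call with a gripper value outside its range is refused whole. The fingers move at their own pace and stop on an object; "force" is the grip in N (left out, the last holds). Time passes only in rows, so rows that do not move let the fingers close, or fill a call up. It gives the time, the measured TCP pose, the force and the opening at its end, in the units of the state.
- env.get_state(): the state, without advancing time (a new reading comes with each control period).
- env.read_camera(name): name is "scene" or "side" or "wrist"; returns (picture, depth): 384x512x3 uint8, red, green, blue; 384x512 float32, m along the optical axis (not along the pixel's ray), 0 where there is no reading.
- env.calibration(name): a dict with "fx", "fy", "cx", "cy" (pixels), "k1" (the pictures are not rectified: a ray, as slopes to the right and down, at radius r is drawn at 1 + k1 r^2 times it, then the intrinsics apply), "world_from_camera" (4x4, takes a point from camera to world coordinates); the wrist camera has in their place "hand_eye" (4x4, takes a point from camera to tool coordinates, whose origin is the TCP and whose axes are the flange's). Camera axes: x right, y down, z forward; pixel columns grow to the right and rows downward; lengths in m; the calibration is good to about 2 mm. A picture is of the moment at which its call begins: read the wrist's pose just before it. calibration takes no time and is no camera call.
- env.hand_in(): hands the job in, once; it reports no verdict.
The state is a dict: "clock": time; "joint_pos": joint angles; "qvel": joint speeds; "tau": joint torques, N m; "tcp_pos": TCP position; "orientation": TCP orientation; "wrist_force": force on the tool from outside, world axes, zero at the start; "ft_torque": the same for the moment, N m; "finger_gap": finger opening in m.
Only numpy, scipy, OpenCV 4.12 (cv2) and the standard library are available. Lean on these libraries where they do the work, as an engineer would, in place of code of your own. Each camera call takes 0.05 s, during which the arm holds its last target. There are 200 camera calls.

TASK

Turn the pigment carousel by pushing its rim with your fingertips until the pump bottle has come round to the front and its spout is over the middle of the mixing cup on the scale. Push gently and steadily, only on the turntable: do not touch, pick up or shift the bottle, the pots, the cup or the other things around, do not grip anything, and leave the carousel standing still.

Things in the scene. Friction and masses are not known exactly. Their poses are not given: they have to be found in the camera images.
- carousel: Turntable: white laminate board shaped like a five-petal flower, 18 mm thick (z 22 to 40 mm), on a fixed round foot of radius 75 mm. Origin on its vertical turning axis at the underside. Five round lobes, radius 36 mm, centres 90 mm from the axis, 72 degrees apart; the pump bottle's lobe lies along own -x. Turns endlessly either way, 0.08 N m of bearing friction; coasts a few degrees if pushed fast, then stays.
- notch (a point): One of the five open notches in the rim, midway between two lobes and opposite the pump bottle; point 110 mm from the axis, 40 mm above the table. A closed fingertip can go down there and push a lobe's flank sideways: a rod of 28 mm radius centred there clears both lobes; the rim dips to 78 mm from the axis. Same notches at 72 degree steps.
- pump: White plastic pump-dispenser bottle standing loose on the carousel, the only tall thing on it: body 58 mm diameter, shoulder to 96 mm, pump head top 132 mm above its underside. Origin at the centre of its underside; own -x is the way its spout points, which is outward over the rim.
- pump_spout (a point): Mouth of the pump bottle's spout, 70 mm out from the bottle's axis and 112 mm above its underside (about 160 mm from the carousel's axis, 152 mm above the table).
- cup: Small empty paper mixing cup, 65 mm high, mouth 62 mm in diameter, loose on the pocket scale just outside the carousel's rim, on the robot's side of it. Origin at the centre of its underside.
- cup_rim (a point): Centre of the mixing cup's mouth, 83 mm above the table, about 160 mm from the carousel's axis.
- scale: Flat grey pocket scale, 84 x 124 mm and 18 mm high with its round plate, fixed on the table, its longer sides square to the line from the carousel's axis. Origin on the table below the centre of its plate, where the cup stands; own -x points away from the carousel.
- jar: Bystander: amber glass jar with metal lid, 60 mm diameter, 75 mm high, loose on the table. Origin at the centre of its underside.
- sticks: Bystander: paper cup holding wooden stir sticks, 72 mm across the mouth, 140 mm high with the sticks, loose on the table. Origin at the centre of its underside.
- tub: Bystander: white plastic tub with lid, 80 mm diameter, 50 mm high, loose on the table. Origin at the centre of its underside.
- lobe0 (a point): Centre of the top of the carousel's lobe that carries the pump bottle, 40 mm above the table; turns with the carousel (0 degrees anticlockwise from the pump bottle's lobe, seen from above).
- lobe1 (a point): Centre of the top of the carousel's lobe that carries pot 1, 40 mm above the table; turns with the carousel (72 degrees anticlockwise from the pump bottle's lobe, seen from above).
- lobe2 (a point): Centre of the top of the carousel's lobe that carries pot 2, 40 mm above the table; turns with the carousel (144 degrees anticlockwise from the pump bottle's lobe, seen from above).
- lobe3 (a point): Centre of the top of the carousel's lobe that carries pot 3, 40 mm above the table; turns with the carousel (216 degrees anticlockwise from the pump bottle's lobe, seen from above).
- lobe4 (a point): Centre of the top of the carousel's lobe that carries pot 4, 40 mm above the table; turns with the carousel (288 degrees anticlockwise from the pump bottle's lobe, seen from above).
- pot1: Low clear pigment pot with white screw lid, 40 mm diameter, 27 mm high, standing loose on a lobe of the carousel (its top 67 mm above the table). Origin at the centre of its underside.
- pot2: Low clear pigment pot with white screw lid, 40 mm diameter, 27 mm high, standing loose on a lobe of the carousel (its top 67 mm above the table). Origin at the centre of its underside.
- pot3: Low clear pigment pot with white screw lid, 40 mm diameter, 27 mm high, standing loose on a lobe of the carousel (its top 67 mm above the table). Origin at the centre of its underside.
- pot4: Low clear pigment pot with white screw lid, 40 mm diameter, 27 mm high, standing loose on a lobe of the carousel (its top 67 mm above the table). Origin at the centre of its underside.
Mind the look-alikes: they are no part of the job. What is shaped like the pot4 but pink or turquoise is not meant. What is shaped like the pot1 but green is not meant.

How it is judged:
By the outcome, as a careful person would: the job done as asked, in the order asked, and still so for the second after the job is handed in, with the robot touching nothing.
It also fails if it takes over 58 s, if anything falls off the work surface, if the arm or the gripper's body presses on something with over 40 N, if the wrist force passes 120 N, or if a joint passes its speed limit or range.

## Working session

There is one attempt and no reset: what is moved stays moved. The work goes in short steps, Python scripts to look and compute and a tool call to move; the robot and the scene stay as the last step left them, time stands still between calls to the robot, and variables do not carry over. Pictures are saved under pics/ and viewed, about 8 in all and at most 12, crops included, and the job is handed in when it is done.

Besides the shell and the picture viewer there is one more tool, called as name(argument=value, ...) on one line, values as JSON. play_rows: Moves the arm, as the interface text tells. Its arguments: {"type":"object","properties":{"steps":{"type":"array","items":{"type":"object","properties":{"claw":{"type":"number"},"dp":{"type":"array","items":{"type":"number"}},"angular":{"type":"array","items":{"type":"number"}}}}},"force":{"type":"number"}},"required":["steps"]}

```bash
mkdir -p pics; cat > h.py <<'E'
import numpy as np, cv2
from workcell import env
def cam(n):
    s=env.get_state(); p,d=env.read_camera(n); c=env.calibration(n)
    if n=='wrist':
        w,x,y,z=s['orientation']
        from scipy.spatial.transform import Rotation as R
        T=np.eye(4);T[:3,:3]=R.from_quat([x,y,z,w]).as_matrix();T[:3,3]=s['tcp_pos']
        M=T@np.array(c['hand_eye'])
    else: M=np.array(c['world_from_camera'])
    return p,d,c,M
def cloud(d,c,M):
    v,u=np.mgrid[:384,:512]
    K=np.array([[c['fx'],0,c['cx']],[0,c['fy'],c['cy']],[0,0,1.]])
    r=cv2.undistortPoints(np.stack([u.ravel(),v.ravel()],1).astype(np.float64)[:,None],K,np.array([c['k1'],0,0,0.]))[:,0]
    z=d.ravel(); P=np.c_[r*z[:,None],z,np.ones(len(z))]@M.T
    P=P[:,:3].reshape(384,512,3); P[d==0]=np.nan
    return P
E
python3 - <<'E'
from h import *
for n in ['scene','side']:
    p,d,c,M=cam(n); P=cloud(d,c,M); np.savez('pics/%s.npz'%n,p=p,P=P)
    cv2.imwrite('pics/%s0.png'%n,cv2.resize(p[...,::-1],(800,600)))
    print(n,M[:3,3],M[:3,2])
s=env.get_state();print(s)
E
```

```text
scene [1.16457995 0.66063323 0.7972836 ] [-0.52564889 -0.59375336 -0.60922097]
side [ 0.24460784 -0.90270624  0.95671876] [ 0.26235962  0.69690525 -0.66745075]
{'clock': 0.1, 'joint_pos': array([-1.39582018e-01,  3.13902608e-01,  4.50948169e-02,  1.30360978e+00,
        2.43684617e-05,  1.43122422e+00]), 'qvel': array([ 0.00034893, -0.00313566,  0.00202236, -0.00071641, -0.00208669,
        0.00069815]), 'tau': array([ 3.58776997e-03, -4.81727242e+01,  2.99244744e+01,  1.27543980e-02,
       -1.12281841e-04,  1.60051752e-05]), 'tcp_pos': array([5.74555666e-01, 7.03286684e-05, 2.38511860e-01]), 'orientation': array([-6.54699607e-04,  7.07110061e-01,  7.07103036e-01, -4.78145255e-04]), 'wrist_force': array([-0.02185894,  0.77035323,  0.24657624]), 'ft_torque': array([ 0.00568001, -0.01126892, -0.00619771]), 'finger_gap': 0.08561197466004539}
```

View pics/scene0.png

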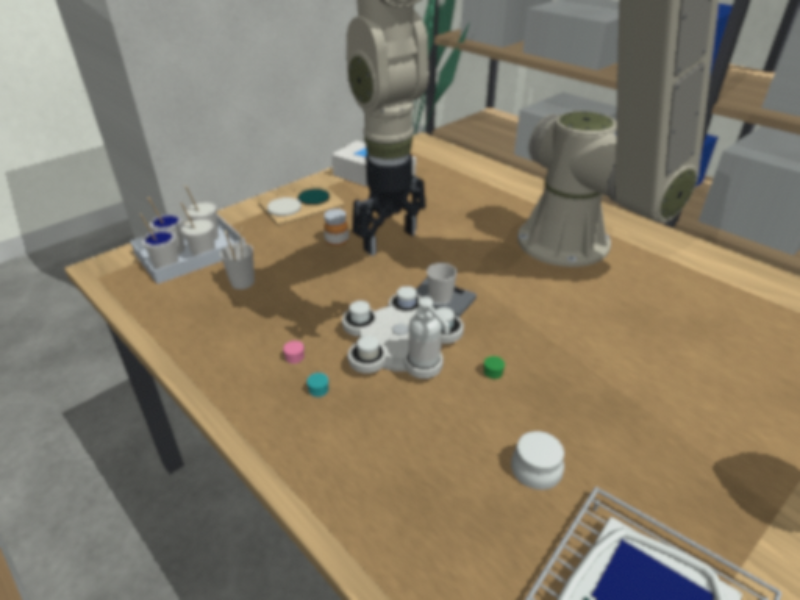

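View pics/side0.png

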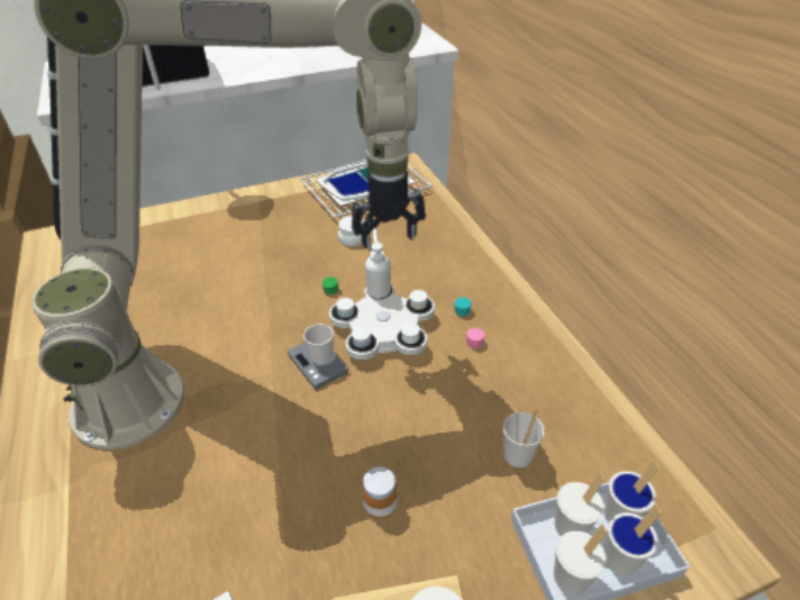

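The scene view (800x600) shows the pump at (425,340) on the flower at (400,330), with four white-lid pots at (359,318), (405,298), (445,322) and (368,352). The cup is on the scale at (440,280). The look-alikes are loose on the table: pink (293,351), turquoise (318,384) and green (494,367). The tub is at (540,460), the jar at (337,225) and the stir sticks at (238,265).

```bash
cat > m.py <<'E'
from h import *
from scipy.optimize import minimize
from scipy.spatial import cKDTree
def measure(names=('scene','side'),fix=None,load=False):
    A=[]
    for n in names:
        if load: P=np.load('pics/%s.npz'%n)['P']
        else:
            p,d,c,M=cam(n); P=cloud(d,c,M); np.savez('pics/%s.npz'%n,p=p,P=P)
        Q=P.reshape(-1,3); A.append(Q[~np.isnan(Q[:,0])])
    return A
def blobs(Q,zlo,zhi,box):
    q=Q[(Q[:,2]>zlo)&(Q[:,2]<zhi)&(Q[:,0]>box[0])&(Q[:,0]<box[1])&(Q[:,1]>box[2])&(Q[:,1]<box[3])]
    im=np.zeros((400,400),np.uint8); ij=((q[:,:2]-[box[0],box[2]])/.003).astype(int); im[ij[:,0],ij[:,1]]=255
    im=cv2.dilate(im,np.ones((3,3)))
    n,l=cv2.connectedComponents(im); L=l[ij[:,0],ij[:,1]]
    for k in range(1,n):
        s=q[L==k]
        if len(s)>8: print('  ',len(s),s.mean(0).round(3),s[:,:2].min(0).round(3),s[:,:2].max(0).round(3))
E
python3 - <<'E'
from m import *
A=measure(load=True)
P=np.load('pics/side.npz')['P']
for u,v in [(383,318),(320,335),(378,258),(345,305)]: print(u,v,P[int(v*.64),int(u*.64)])
c=P[int(318*.64),int(383*.64)]
box=[c[0]-.3,c[0]+.3,c[1]-.3,c[1]+.3]
for Q in A:
  for z in [(.034,.046),(.062,.072),(.077,.09),(.12,.2)]: print(z); blobs(Q,*z,box)
E
```

```text
383 318 [ 0.5545883  -0.00125249  0.04418784]
320 335 [ 0.40399231 -0.01325806  0.05810736]
378 258 [0.57277471 0.07947394 0.14884063]
345 305 [0.47940518 0.04501719 0.06881697]
(0.034, 0.046)
   40 [ 0.416 -0.019  0.04 ] [ 0.392 -0.049] [ 0.428 -0.006]
   110 [0.482 0.076 0.039] [0.447 0.052] [0.514 0.092]
   1299 [0.587 0.001 0.04 ] [ 0.455 -0.112] [0.685 0.13 ]
(0.062, 0.072)
   44 [ 0.384 -0.048  0.067] [ 0.37  -0.062] [ 0.413 -0.02 ]
   33 [ 0.418 -0.019  0.067] [ 0.39  -0.045] [ 0.43  -0.005]
   69 [0.482 0.055 0.066] [0.465 0.035] [0.495 0.073]
   79 [ 0.491 -0.047  0.066] [ 0.47  -0.069] [ 0.51  -0.029]
   57 [0.597 0.11  0.067] [0.565 0.077] [0.61  0.125]
   90 [ 0.591 -0.076  0.066] [ 0.571 -0.096] [ 0.61  -0.058]
   107 [0.65  0.017 0.066] [ 0.63  -0.004] [0.667 0.036]
(0.077, 0.09)
   67 [ 0.401 -0.034  0.08 ] [ 0.37  -0.066] [ 0.433 -0.002]
   74 [0.597 0.109 0.084] [0.567 0.075] [0.61  0.124]
(0.12, 0.2)
   368 [0.59  0.109 0.146] [0.565 0.07 ] [0.609 0.166]
(0.034, 0.046)
   34 [ 0.392 -0.056  0.04 ] [ 0.372 -0.064] [ 0.418 -0.035]
   24 [ 0.401 -0.012  0.04 ] [ 0.385 -0.018] [ 0.415 -0.007]
   1443 [ 0.552 -0.009  0.041] [ 0.445 -0.114] [0.682 0.109]
(0.062, 0.072)
   35 [ 0.391 -0.058  0.067] [ 0.37  -0.065] [ 0.421 -0.039]
   40 [ 0.402 -0.014  0.068] [ 0.375 -0.028] [ 0.426 -0.006]
   93 [ 0.485 -0.053  0.067] [ 0.467 -0.073] [ 0.505 -0.03 ]
   75 [0.482 0.048 0.067] [0.462 0.03 ] [0.5   0.072]
   30 [0.569 0.072 0.066] [0.547 0.06 ] [0.599 0.096]
   91 [ 0.586 -0.082  0.067] [ 0.568 -0.1  ] [ 0.606 -0.058]
   73 [0.643 0.012 0.067] [ 0.626 -0.009] [0.663 0.033]
(0.077, 0.09)
   36 [ 0.392 -0.059  0.081] [ 0.368 -0.069] [ 0.422 -0.039]
   37 [ 0.401 -0.015  0.082] [ 0.369 -0.036] [ 0.427 -0.006]
   46 [0.57  0.072 0.084] [0.547 0.061] [0.6   0.096]
(0.12, 0.2)
   220 [0.575 0.089 0.145] [0.549 0.061] [0.602 0.16 ]
```

```bash
python3 - <<'E'
from m import *
from scipy.optimize import least_squares
A=measure(load=True)
pots=np.array([[.4835,.0515],[.488,-.050],[.5885,-.079],[.6465,.0145]])
f=lambda p:(np.array([p[:2]+.09*np.array([np.cos(p[2]+k*1.2566),np.sin(p[2]+k*1.2566)]) for k in range(1,5)])-pots).ravel()
r=least_squares(f,[.557,.003,1.34]); print(r.x,np.degrees(r.x[2]),r.fun.round(4))
for Q in A:
  print('low'); blobs(Q,.021,.031,[.35,.85,-.3,.3]); print('spout'); 
  q=Q[(Q[:,2]>.146)&(Q[:,2]<.176)&(abs(Q[:,0]-.575)<.06)&(Q[:,1]>.04)&(Q[:,1]<.2)]
  print(q[np.argsort(q[:,1])][-8:].round(3))
for z in [(.079,.087)]:
  for Q in A:
    q=Q[(Q[:,2]>z[0])&(Q[:,2]<z[1])&(Q[:,0]<.46)&(Q[:,0]>.34)&(abs(Q[:,1]+.035)<.06)][:,:2]
    g=least_squares(lambda p:np.hypot(*(q-p).T)-.031,[.4,-.035],loss='soft_l1',f_scale=.003).x
    print('cup',g,len(q),np.degrees(np.arctan2(*(g-r.x[:2])[::-1])),np.hypot(*(g-r.x[:2])))
E
```

```text
[0.5571695  0.00605912 1.32193431] 75.74125697386579 [-0.0024  0.0026 -0.     -0.0015  0.002   0.0015  0.0005 -0.0026]
low
   31 [ 0.414 -0.019  0.026] [ 0.388 -0.04 ] [ 0.428 -0.008]
   29 [0.498 0.085 0.027] [0.471 0.075] [0.513 0.092]
   114 [0.487 0.185 0.026] [0.467 0.166] [0.506 0.203]
   126 [0.631 0.069 0.027] [ 0.566 -0.002] [0.684 0.13 ]
   21 [ 0.623 -0.066  0.027] [ 0.614 -0.093] [ 0.627 -0.049]
   102 [ 0.734 -0.107  0.026] [ 0.714 -0.127] [ 0.754 -0.087]
   122 [ 0.754 -0.004  0.026] [ 0.733 -0.023] [0.772 0.014]
spout
[[0.602 0.164 0.155]
 [0.599 0.164 0.167]
 [0.602 0.164 0.162]
 [0.602 0.165 0.159]
 [0.599 0.165 0.161]
 [0.595 0.165 0.155]
 [0.599 0.165 0.154]
 [0.601 0.166 0.159]]
low
   35 [ 0.396 -0.055  0.026] [ 0.364 -0.066] [ 0.422 -0.032]
   22 [0.464 0.026 0.027] [0.445 0.006] [0.48  0.052]
   26 [ 0.482 -0.081  0.027] [ 0.455 -0.088] [ 0.512 -0.068]
   61 [0.481 0.179 0.027] [0.463 0.162] [0.501 0.2  ]
   46 [ 0.564 -0.091  0.027] [ 0.519 -0.114] [ 0.613 -0.063]
   18 [ 0.648 -0.021  0.028] [ 0.631 -0.026] [ 0.673 -0.012]
   80 [ 0.729 -0.114  0.027] [ 0.71  -0.133] [ 0.748 -0.091]
   67 [ 0.749 -0.01   0.027] [ 0.731 -0.029] [0.767 0.011]
spout
[[0.593 0.144 0.173]
 [0.59  0.146 0.172]
 [0.589 0.153 0.168]
 [0.597 0.154 0.17 ]
 [0.59  0.155 0.171]
 [0.594 0.156 0.169]
 [0.594 0.156 0.173]
 [0.591 0.16  0.159]]
cup [ 0.40196235 -0.03415944] 45 -165.4725786213779 0.16033338500746683
cup [ 0.39842747 -0.03618935] 59 -165.09646855617225 0.16426797466469012
```

play_rows(steps=[{"claw": 255,"dp": [-0.013,-0.0056,0],"angular": [0,0,0]},{"claw": 255,"dp": [-0.026,-0.0112,0],"angular": [0,0,0]},{"claw": 255,"dp": [-0.026,-0.0112,0],"angular": [0,0,0]},{"claw": 255,"dp": [-0.026,-0.0112,0],"angular": [0,0,0]},{"claw": 255,"dp": [-0.014,-0.006,0],"angular": [0,0,0]},{"claw": 255,"dp": [0,0,0.02],"angular": [0,0,0]},{"claw": 255,"dp": [0,0,0.03],"angular": [0,0,0]},{"claw": 255,"dp": [0,0,0.03],"angular": [0,0,0]}])

```text
clock: 0.77
tcp_pos: [0.53, -0.1065, 0.1593]
orientation: [0.001, 0.708, 0.707, 0.001]
wrist_force: [0.5, 0.6, -0.3]
finger_gap: 0.0001
```

play_rows(steps=[{"claw": 255,"dp": [0,0,0.01],"angular": [0,0,0]},{"claw": 255,"dp": [0,0,0],"angular": [0,0,0]},{"claw": 255,"dp": [0,0,0],"angular": [0,0,0]},{"claw": 255,"dp": [0,0,0],"angular": [0,0,0]},{"claw": 255,"dp": [0,0,0],"angular": [0,0,0]},{"claw": 255,"dp": [0,0,0],"angular": [0,0,0]},{"claw": 255,"dp": [0,0,0],"angular": [0,0,0]},{"claw": 255,"dp": [0,0,0],"angular": [0,0,0]}])

```text
clock: 1.43
tcp_pos: [0.5303, -0.1051, 0.1501]
orientation: [0.001, 0.707, 0.707, 0.0]
wrist_force: [0.6, -0.1, -0.2]
finger_gap: 0.0001
```

```bash
python3 - <<'E'
from h import *
p,d,c,M=cam('wrist'); cv2.imwrite('pics/w1.png',cv2.resize(p[...,::-1],(640,480)))
P=cloud(d,c,M); Q=P[P[...,2]>.12]; print(Q.min(0) if len(Q) else None)
p,d,c,M=cam('side'); cv2.imwrite('pics/s1.png',cv2.resize(p[150:310,150:350,::-1],(800,640))[:600])
E
```

```text
[ 0.46848898 -0.11782936  0.14318191]
```

View pics/s1.png

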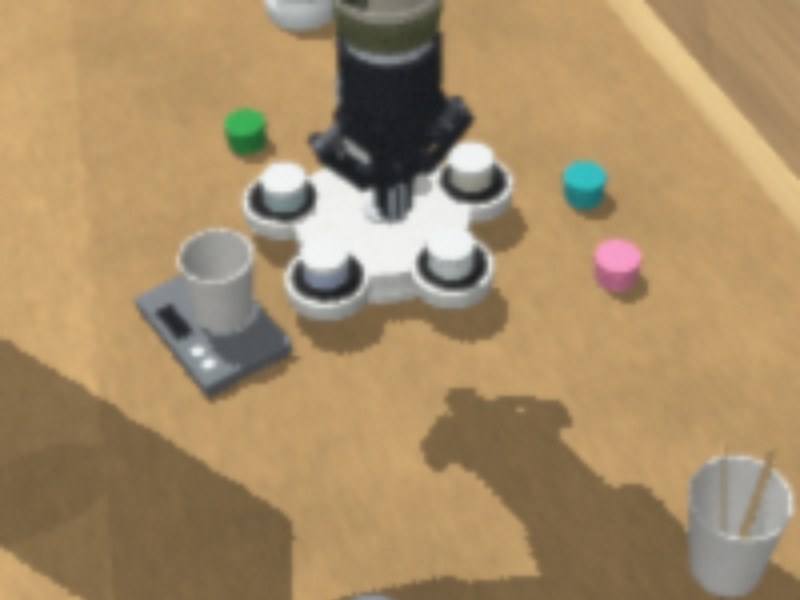

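View pics/w1.png

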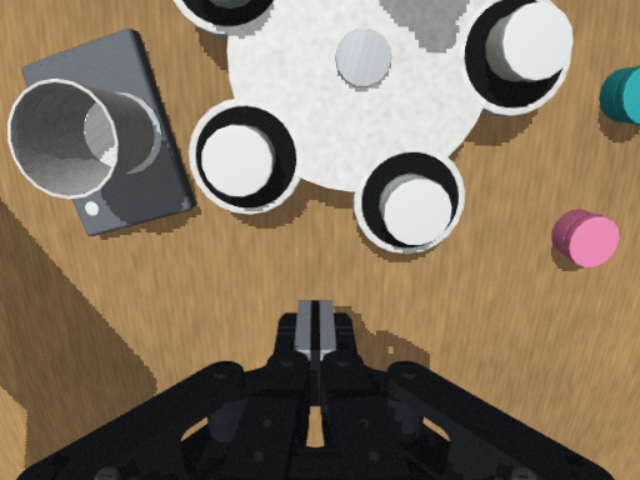

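The side crop shows the gripper above the opposite notch, with lobes at (325,275) and (450,265). The wrist view shows closed tips at (315,330), in line with the gap between the pots at (237,160) and (417,210). The spot is free, so I'm descending.

play_rows(steps=[{"claw": 255,"dp": [0,0,0.008],"angular": [0,0,0]},{"claw": 255,"dp": [0,0,0.02],"angular": [0,0,0]},{"claw": 255,"dp": [0,0,0.024],"angular": [0,0,0]},{"claw": 255,"dp": [0,0,0.024],"angular": [0,0,0]},{"claw": 255,"dp": [0,0,0.02],"angular": [0,0,0]},{"claw": 255,"dp": [0,0,0.012],"angular": [0,0,0]},{"claw": 255,"dp": [0,0,0.004],"angular": [0,0,0]},{"claw": 255,"dp": [0,0,0],"angular": [0,0,0]}])

```text
clock: 2.2
tcp_pos: [0.5286, -0.1046, 0.0357]
orientation: [-0.001, 0.707, 0.707, -0.001]
wrist_force: [1.2, 0.2, 0.3]
finger_gap: 0.0001
```

```bash
python3 - <<'E'
from h import *
import numpy as np
s=env.get_state();print(s['tcp_pos'],s['wrist_force'])
p,d,c,M=cam('scene'); cv2.imwrite('pics/s2.png',cv2.resize(p[140:270,190:350,::-1],(738,600)))
C=np.array([.557,.005])
for a in range(256,400,8): print(a,(C+.108*np.array([np.cos(np.radians(a)),np.sin(np.radians(a))])).round(4))
E
```

```text
[ 0.52863688 -0.10459175  0.03573393] [1.2092318  0.19984215 0.25068925]
256 [ 0.5309 -0.0998]
264 [ 0.5457 -0.1024]
272 [ 0.5608 -0.1029]
280 [ 0.5758 -0.1014]
288 [ 0.5904 -0.0977]
296 [ 0.6043 -0.0921]
304 [ 0.6174 -0.0845]
312 [ 0.6293 -0.0753]
320 [ 0.6397 -0.0644]
328 [ 0.6486 -0.0522]
336 [ 0.6557 -0.0389]
344 [ 0.6608 -0.0248]
352 [ 0.6639 -0.01  ]
360 [0.665 0.005]
368 [0.6639 0.02  ]
376 [0.6608 0.0348]
384 [0.6557 0.0489]
392 [0.6486 0.0622]
```

View pics/s2.png

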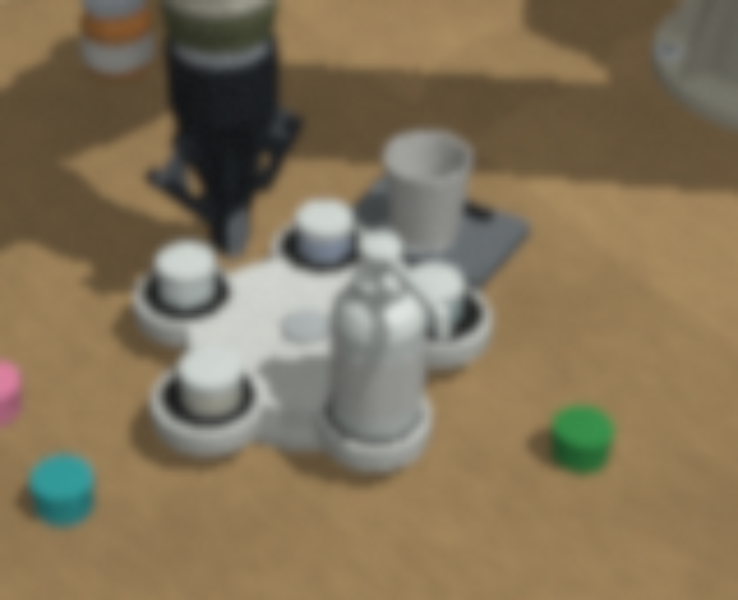

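The tips are in the notch beside the rim at (235,245), free of the pots. I'm starting the anticlockwise push.

play_rows(steps=[{"claw": 255,"dp": [0.0002,0.004,0],"angular": [0,0,0]},{"claw": 255,"dp": [0.0002,0.004,0],"angular": [0,0,0]},{"claw": 255,"dp": [0.0002,0.004,0],"angular": [0,0,0]},{"claw": 255,"dp": [0.0002,0.004,0],"angular": [0,0,0]},{"claw": 255,"dp": [0.0002,0.004,0],"angular": [0,0,0]},{"claw": 255,"dp": [0.0002,0.004,0],"angular": [0,0,0]},{"claw": 255,"dp": [0.0002,0.004,0],"angular": [0,0,0]},{"claw": 255,"dp": [0.0002,0.004,0],"angular": [0,0,0]}])

```text
clock: 2.92
tcp_pos: [0.5623, -0.1034, 0.0374]
orientation: [0.0, 0.707, 0.707, 0.0]
wrist_force: [-0.9, -0.5, 0.3]
finger_gap: -0.0004
```

play_rows(steps=[{"claw": 255,"dp": [0.0004,0.0038,0],"angular": [0,0,0]},{"claw": 255,"dp": [0.0004,0.0038,0],"angular": [0,0,0]},{"claw": 255,"dp": [0.0004,0.0038,0],"angular": [0,0,0]},{"claw": 255,"dp": [0.0004,0.0038,0],"angular": [0,0,0]},{"claw": 255,"dp": [0.0009,0.0037,0],"angular": [0,0,0]},{"claw": 255,"dp": [0.0009,0.0037,0],"angular": [0,0,0]},{"claw": 255,"dp": [0.0009,0.0037,0],"angular": [0,0,0]},{"claw": 255,"dp": [0.0009,0.0037,0],"angular": [0,0,0]}])

```text
clock: 3.58
tcp_pos: [0.5922, -0.0981, 0.0373]
orientation: [0.0, 0.707, 0.707, -0.0]
wrist_force: [-1.7, -0.8, 0.1]
finger_gap: 0.0002
```

```bash
cat > a.py <<'E'
from m import *
from scipy.optimize import least_squares
import sys
def angle(guess,names=('scene','side'),C=None):
    A=measure(names); out=[]
    for Q in A:
        C0=np.array([.557,.005])
        q=Q[(Q[:,2]>.0645)&(Q[:,2]<.070)&(np.hypot(*(Q[:,:2]-C0).T)<.125)][:,:2]
        def f(p):
            a=p[2]+np.radians([72,144,216,288]); L=p[:2]+.09*np.c_[np.cos(a),np.sin(a)]
            d=np.hypot(*(q[:,None]-L[None]).transpose(2,0,1)).min(1)
            return np.maximum(d-.019,0)*10
        best=min((least_squares(f,[.557,.005,np.radians(guess+g)],loss='soft_l1',f_scale=.05) for g in (-20,-10,0,10,20)),key=lambda r:r.cost)
        out.append((best.x[:2].round(4),np.degrees(best.x[2]).round(1),len(q)))
        t=Q[(Q[:,2]>.10)&(Q[:,2]<.18)&(np.hypot(*(Q[:,:2]-C0).T)<.19)]
        b=t[(t[:,2]>.1)&(t[:,2]<.125)]
        print(best.x[:2].round(4),np.degrees(best.x[2]).round(1),len(q),'cost',best.cost)
print(env.get_state()['tcp_pos'],env.get_state()['wrist_force'])
angle(float(sys.argv[1]))
E
python3 a.py 95
```

```text
[ 0.59219198 -0.0981306   0.03730175] [-1.65684112 -0.81021516  0.12851876]
[0.551  0.0084] 103.4 290 cost 1.1632923220318054
[ 0.5663 -0.0066] 87.3 162 cost 0.588531124996593
```

play_rows(steps=[{"claw": 255,"dp": [0.0014,0.0034,0],"angular": [0,0,0]},{"claw": 255,"dp": [0.0014,0.0034,0],"angular": [0,0,0]},{"claw": 255,"dp": [0.0014,0.0034,0],"angular": [0,0,0]},{"claw": 255,"dp": [0.0014,0.0034,0],"angular": [0,0,0]},{"claw": 255,"dp": [0.0019,0.0032,0],"angular": [0,0,0]},{"claw": 255,"dp": [0.0019,0.0032,0],"angular": [0,0,0]},{"claw": 255,"dp": [0.0019,0.0032,0],"angular": [0,0,0]},{"claw": 255,"dp": [0.0019,0.0032,0],"angular": [0,0,0]}])

```text
clock: 4.35
tcp_pos: [0.6186, -0.0848, 0.0373]
orientation: [0.0, 0.707, 0.707, 0.0]
wrist_force: [-1.4, -0.7, -0.3]
finger_gap: 0.0002
```

play_rows(steps=[{"claw": 255,"dp": [0.0023,0.003,0],"angular": [0,0,0]},{"claw": 255,"dp": [0.0023,0.003,0],"angular": [0,0,0]},{"claw": 255,"dp": [0.0023,0.003,0],"angular": [0,0,0]},{"claw": 255,"dp": [0.0023,0.003,0],"angular": [0,0,0]},{"claw": 255,"dp": [0.0027,0.0026,0],"angular": [0,0,0]},{"claw": 255,"dp": [0.0027,0.0026,0],"angular": [0,0,0]},{"claw": 255,"dp": [0.0027,0.0026,0],"angular": [0,0,0]},{"claw": 255,"dp": [0.0027,0.0026,0],"angular": [0,0,0]}])

```text
clock: 5.02
tcp_pos: [0.6409, -0.0648, 0.0373]
orientation: [0.0, 0.707, 0.707, 0.0]
wrist_force: [-1.5, -1.0, 0.2]
finger_gap: 0.0002
```

```bash
python3 - <<'E'
from h import *
s=env.get_state();print(s['tcp_pos'],s['wrist_force'])
p,d,c,M=cam('side'); cv2.imwrite('pics/s3.png',cv2.resize(p[130:290,150:350,::-1],(750,600)))
E
```

```text
[ 0.64090694 -0.06475254  0.0373381 ] [-1.50749206 -0.95114557  0.20804216]
```

View pics/s3.png

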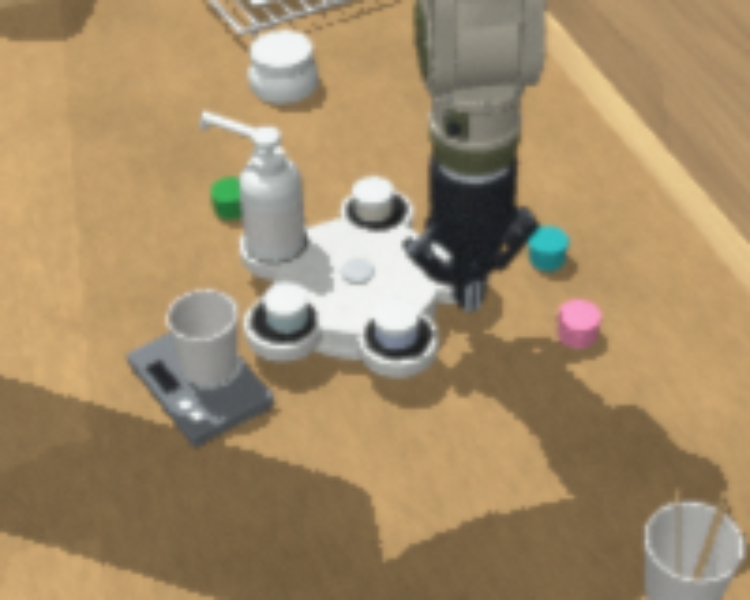

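The side crop shows the pump upright at (272,200) with its spout at (205,118) swinging towards the cup at (203,335). The tip is pushing at (468,290) and the pots are in place.

play_rows(steps=[{"claw": 255,"dp": [0.003,0.0022,0],"angular": [0,0,0]},{"claw": 255,"dp": [0.003,0.0022,0],"angular": [0,0,0]},{"claw": 255,"dp": [0.003,0.0022,0],"angular": [0,0,0]},{"claw": 255,"dp": [0.003,0.0022,0],"angular": [0,0,0]},{"claw": 255,"dp": [0.0033,0.0017,0],"angular": [0,0,0]},{"claw": 255,"dp": [0.0033,0.0017,0],"angular": [0,0,0]},{"claw": 255,"dp": [0.0033,0.0017,0],"angular": [0,0,0]},{"claw": 255,"dp": [0.0033,0.0017,0],"angular": [0,0,0]}])

```text
clock: 5.73
tcp_pos: [0.6564, -0.0395, 0.0373]
orientation: [0.0, 0.707, 0.707, -0.0]
wrist_force: [-0.8, -0.1, -0.6]
finger_gap: 0.0001
```

play_rows(steps=[{"claw": 255,"dp": [0.0035,0.0012,0],"angular": [0,0,0]},{"claw": 255,"dp": [0.0035,0.0012,0],"angular": [0,0,0]},{"claw": 255,"dp": [0.0035,0.0012,0],"angular": [0,0,0]},{"claw": 255,"dp": [0.0035,0.0012,0],"angular": [0,0,0]},{"claw": 255,"dp": [0.0037,0.0007,0],"angular": [0,0,0]},{"claw": 255,"dp": [0.0037,0.0007,0],"angular": [0,0,0]},{"claw": 255,"dp": [0.003,0.0005,0],"angular": [0,0,0]},{"claw": 255,"dp": [0.0015,0.0003,0],"angular": [0,0,0]}])

```text
clock: 6.4
tcp_pos: [0.6634, -0.0133, 0.0374]
orientation: [0.0, 0.707, 0.707, 0.0]
wrist_force: [-0.9, -0.5, -0.5]
finger_gap: -0.0001
```

```bash
cat > sp.py <<'E'
from m import *
from scipy.optimize import least_squares
C=np.array([.557,.005]); s=env.get_state(); print(s['tcp_pos'],s['wrist_force'])
A=measure(('scene','side'))
for n,Q in zip(('scene','side'),A):
    q=Q[(Q[:,2]>.062)&(Q[:,2]<.072)&(Q[:,0]<.63)&(np.hypot(*(Q[:,:2]-C).T)<.13)]
    print(n); blobs(q,.062,.072,[.4,.7,-.2,.2])
    b=Q[(Q[:,2]>.07)&(Q[:,2]<.125)&(Q[:,0]<.56)&(Q[:,0]>.44)&(np.hypot(*(Q[:,:2]-C).T)<.13)][:,:2]
    if len(b)>20:
        g=least_squares(lambda p:np.hypot(*(b-p).T)-.029,b.mean(0),loss='soft_l1',f_scale=.003).x
        print('body',g.round(4),len(b),'ang',np.degrees(np.arctan2(*(g-C)[::-1])),'r',np.hypot(*(g-C)))
    t=Q[(Q[:,2]>.148)&(Q[:,2]<.178)&(Q[:,0]<.50)&(Q[:,0]>.36)&(abs(Q[:,1])<.2)]
    r=np.hypot(*(t[:,:2]-C).T); e=t[(r>.115)]
    if len(e):
        a=np.degrees(np.arctan2(e[:,1]-C[1],e[:,0]-C[0]))%360
        print('spout ang',np.median(a),len(a),'rmax',r.max())
E
python3 sp.py
```

```text
[ 0.66336998 -0.01329058  0.03736155] [-0.93735664 -0.50127756 -0.45969141]
scene
   48 [0.49  0.051 0.067] [0.459 0.021] [0.503 0.066]
   83 [ 0.51  -0.061  0.066] [ 0.49  -0.081] [ 0.529 -0.041]
   108 [0.559 0.098 0.066] [0.538 0.076] [0.578 0.117]
body [0.473  0.0345] 290 ang 160.62529831985591 r 0.08902658265841988
spout ang 159.47773372266124 45 rmax 0.16299183688773058
side
   37 [0.467 0.012 0.067] [0.442 0.002] [0.497 0.029]
   92 [ 0.504 -0.067  0.067] [ 0.486 -0.085] [ 0.524 -0.045]
   69 [0.554 0.093 0.067] [0.536 0.075] [0.573 0.117]
   86 [ 0.605 -0.071  0.067] [ 0.587 -0.089] [ 0.625 -0.051]
body [0.4711 0.0336] 223 ang 161.57471625197468 r 0.09053389868286862
spout ang 162.74294146179125 49 rmax 0.16199565855306797
```

play_rows(steps=[{"claw": 255,"dp": [0.002,0.0003,0],"angular": [0,0,0]},{"claw": 255,"dp": [0.003,0.0003,0],"angular": [0,0,0]},{"claw": 255,"dp": [0.003,0.0003,0],"angular": [0,0,0]},{"claw": 255,"dp": [0.003,0.0002,0],"angular": [0,0,0]},{"claw": 255,"dp": [0.003,0.0002,0],"angular": [0,0,0]},{"claw": 255,"dp": [0.003,0,0],"angular": [0,0,0]},{"claw": 255,"dp": [0.003,-0.0001,0],"angular": [0,0,0]},{"claw": 255,"dp": [0.003,-0.0002,0],"angular": [0,0,0]}])

```text
clock: 7.17
tcp_pos: [0.6643, 0.0094, 0.0373]
orientation: [0.0, 0.707, 0.707, 0.0]
wrist_force: [-0.6, -0.7, -0.3]
finger_gap: -0.0003
```

play_rows(steps=[{"claw": 255,"dp": [0.003,-0.0003,0],"angular": [0,0,0]},{"claw": 255,"dp": [0.003,-0.0003,0],"angular": [0,0,0]},{"claw": 255,"dp": [0.003,-0.0003,0],"angular": [0,0,0]},{"claw": 255,"dp": [0.003,-0.0004,0],"angular": [0,0,0]},{"claw": 255,"dp": [0.003,-0.0006,0],"angular": [0,0,0]},{"claw": 255,"dp": [0.003,-0.0008,0],"angular": [0,0,0]},{"claw": 255,"dp": [0.002,-0.0005,0],"angular": [0,0,0]},{"claw": 255,"dp": [0.001,-0.0002,0],"angular": [0,0,0]}])

```text
clock: 7.83
tcp_pos: [0.6608, 0.0305, 0.0374]
orientation: [-0.0, 0.707, 0.707, 0.0]
wrist_force: [0.1, -0.3, 0.3]
finger_gap: 0.0002
```

```bash
python3 sp.py
```

```text
[0.66075294 0.03053669 0.03735426] [ 0.10316351 -0.26585975  0.3042223 ]
scene
   42 [0.486 0.011 0.067] [ 0.455 -0.021] [0.5   0.027]
   104 [0.522 0.09  0.066] [0.501 0.069] [0.541 0.109]
   59 [0.621 0.067 0.066] [0.609 0.048] [0.629 0.086]
body [ 0.4689 -0.0039] 287 ang -174.22601849961973 r 0.0885269223521569
spout ang 184.54066101246855 36 rmax 0.15879953246241255
side
   35 [ 0.461 -0.027  0.067] [ 0.438 -0.036] [ 0.491 -0.007]
   59 [0.52  0.084 0.068] [0.506 0.065] [0.535 0.107]
   91 [ 0.538 -0.082  0.067] [ 0.52  -0.101] [ 0.557 -0.059]
   30 [0.614 0.059 0.067] [0.604 0.044] [0.627 0.084]
   35 [ 0.622 -0.043  0.067] [ 0.613 -0.063] [ 0.63  -0.021]
body [ 0.4678 -0.0041] 223 ang -174.15084965714888 r 0.0896840150315486
spout ang 186.9449614194791 48 rmax 0.16387885327399823
```

play_rows(steps=[{"claw": 255,"dp": [0.001,-0.0003,0],"angular": [0,0,0]},{"claw": 255,"dp": [0.0022,-0.0006,0],"angular": [0,0,0]},{"claw": 255,"dp": [0.0025,-0.0008,0],"angular": [0,0,0]},{"claw": 255,"dp": [0.0025,-0.0008,0],"angular": [0,0,0]},{"claw": 255,"dp": [0.0025,-0.0009,0],"angular": [0,0,0]},{"claw": 255,"dp": [0.002,-0.0008,0],"angular": [0,0,0]},{"claw": 255,"dp": [0.0015,-0.0006,0],"angular": [0,0,0]},{"claw": 255,"dp": [0.0008,-0.0003,0],"angular": [0,0,0]}])

```text
clock: 8.6
tcp_pos: [0.6556, 0.0455, 0.0373]
orientation: [-0.0, 0.707, 0.707, 0.0]
wrist_force: [0.1, -1.3, 0.8]
finger_gap: 0.0002
```

```bash
python3 sp.py; python3 - <<'E'
from h import *
p=np.load('pics/side.npz')['p'];q=np.load('pics/scene.npz')['p']
cv2.imwrite('pics/s4.png',np.hstack([cv2.resize(p[150:270,160:280,::-1],(400,400)),cv2.resize(q[140:260,200:320,::-1],(400,400))]))
E
```

```text
[0.65561125 0.04546127 0.03732358] [ 0.11553072 -1.30444323  0.75085226]
scene
   45 [ 0.489 -0.001  0.067] [ 0.459 -0.027] [0.501 0.014]
   100 [0.51  0.083 0.066] [0.489 0.06 ] [0.529 0.101]
   96 [0.616 0.078 0.066] [0.6   0.055] [0.63  0.096]
body [ 0.4718 -0.0178] 279 ang -165.02031300134743 r 0.08817747382697233
spout ang 193.65038738455547 31 rmax 0.1586477189804529
side
   31 [ 0.463 -0.041  0.067] [ 0.441 -0.052] [ 0.492 -0.02 ]
   25 [0.516 0.076 0.067] [0.508 0.06 ] [0.524 0.099]
   87 [ 0.552 -0.083  0.067] [ 0.533 -0.102] [ 0.571 -0.06 ]
   47 [0.608 0.069 0.067] [0.595 0.05 ] [0.622 0.093]
   21 [ 0.625 -0.03   0.067] [ 0.618 -0.042] [ 0.63  -0.015]
body [ 0.4699 -0.0182] 231 ang -165.10039527725056 r 0.090149247209183
spout ang 195.96861958872393 50 rmax 0.16502093795792888
```

View pics/s4.png

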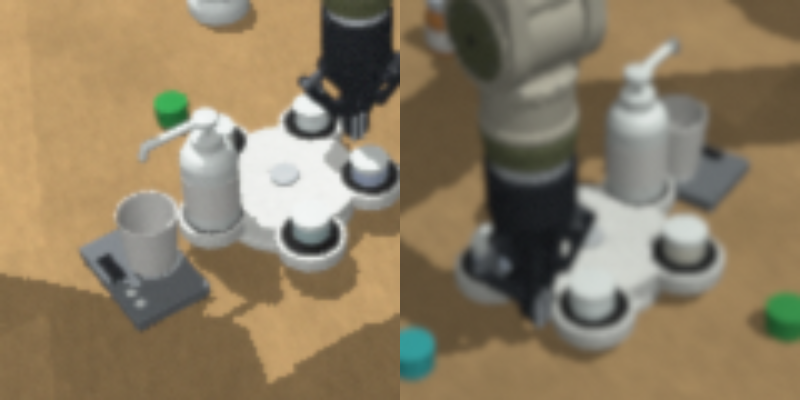

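The spout mouth at (143,155) in the left half is over the cup mouth at (147,210). The body and spout angles (195.0° and 194.8°) agree with the cup's (194.4 to 194.7°). Backing off and lifting.

play_rows(steps=[{"claw": 255,"dp": [-0.002,0.001,0],"angular": [0,0,0]},{"claw": 255,"dp": [-0.003,0.0015,0],"angular": [0,0,0]},{"claw": 255,"dp": [-0.002,0.0015,0],"angular": [0,0,0]},{"claw": 255,"dp": [0,0,0],"angular": [0,0,0]},{"claw": 255,"dp": [0,0,-0.008],"angular": [0,0,0]},{"claw": 255,"dp": [0,0,-0.015],"angular": [0,0,0]},{"claw": 255,"dp": [0,0,-0.025],"angular": [0,0,0]},{"claw": 255,"dp": [0,0,-0.03],"angular": [0,0,0]}])

```text
clock: 9.37
tcp_pos: [0.6582, 0.0382, 0.1147]
orientation: [-0.002, 0.707, 0.707, -0.001]
wrist_force: [0.9, 0.1, -0.1]
finger_gap: 0.0
```

play_rows(steps=[{"claw": 255,"dp": [0,0,-0.03],"angular": [0,0,0]},{"claw": 255,"dp": [0,0,-0.03],"angular": [0,0,0]},{"claw": 255,"dp": [0,0,-0.03],"angular": [0,0,0]},{"claw": 255,"dp": [0,0,-0.02],"angular": [0,0,0]},{"claw": 255,"dp": [0,0,-0.01],"angular": [0,0,0]},{"claw": 255,"dp": [0,0,0],"angular": [0,0,0]},{"claw": 255,"dp": [0,0,0],"angular": [0,0,0]},{"claw": 255,"dp": [0,0,0],"angular": [0,0,0]}])

```text
clock: 10.03
tcp_pos: [0.6589, 0.0381, 0.2334]
orientation: [-0.001, 0.707, 0.707, -0.001]
wrist_force: [0.4, -0.4, 0.0]
finger_gap: 0.0
```

```bash
python3 sp.py; python3 - <<'E'
from m import *
from scipy.optimize import least_squares
A=measure(load=True)
for Q in A:
    q=Q[(Q[:,2]>.079)&(Q[:,2]<.087)&(Q[:,0]<.435)&(Q[:,0]>.34)&(abs(Q[:,1]+.035)<.06)][:,:2]
    print('cup',least_squares(lambda p:np.hypot(*(q-p).T)-.031,[.4,-.035],loss='soft_l1',f_scale=.003).x)
    t=Q[(Q[:,2]>.145)&(Q[:,2]<.165)&(Q[:,0]<.415)&(Q[:,0]>.37)&(abs(Q[:,1]+.035)<.05)]; print('tip',t.mean(0),t.min(0),len(t))
E
```

```text
[0.65892118 0.03811657 0.23342233] [ 0.35380554 -0.37354193  0.02048462]
scene
   49 [ 0.489 -0.001  0.067] [ 0.456 -0.029] [0.504 0.012]
   98 [0.51  0.082 0.066] [0.49  0.062] [0.527 0.101]
   85 [ 0.558 -0.078  0.066] [ 0.537 -0.099] [ 0.576 -0.058]
   95 [0.616 0.078 0.066] [0.599 0.056] [0.63  0.097]
   9 [ 0.626 -0.027  0.066] [ 0.624 -0.036] [ 0.629 -0.017]
body [ 0.4718 -0.018 ] 276 ang -164.91017553314808 r 0.08822634141724126
spout ang 194.06836301652112 31 rmax 0.15785281013589822
side
   36 [ 0.463 -0.041  0.067] [ 0.44 -0.05] [ 0.492 -0.017]
   25 [0.516 0.077 0.067] [0.509 0.061] [0.524 0.099]
   90 [ 0.552 -0.084  0.067] [ 0.534 -0.102] [ 0.571 -0.06 ]
   63 [0.611 0.072 0.068] [0.595 0.053] [0.629 0.092]
   23 [ 0.625 -0.031  0.067] [ 0.619 -0.049] [ 0.63  -0.014]
body [ 0.4701 -0.0182] 232 ang -165.04139828071885 r 0.08992541828962829
spout ang 195.93181881130948 50 rmax 0.16414610531765259
cup [ 0.40275668 -0.03506103]
tip [ 0.40740977 -0.03134142  0.15917233] [ 0.40361622 -0.03451255  0.15481014] 6
cup [ 0.39874336 -0.03643647]
tip [ 0.40167355 -0.03855805  0.16118644] [ 0.39818028 -0.04272102  0.156692  ] 9
```

Nothing has moved since the last reading, and the spout is within about 1 mm of the cup's centre sideways. Handing in.

```bash
python3 -c "
from workcell import env
print(env.hand_in())"
```

```text
the job is handed in; nothing more can be done
None
```

I turned the carousel about 119° anticlockwise, and the pump spout now stands over the middle of the mixing cup. I pushed slowly with the closed fingertips in the notch opposite the pump. Then I backed off, lifted clear and handed in, about 10 s into the run.

- **Alignment:** after I lifted clear, the spout pointed to about 195.0° and the bottle body measured the same. The cup lies at about 194.5°, so the spout should be about 1 mm off sideways. The two cameras disagree with each other by about 2° on the spout, within their calibration error.
- **Carousel at rest:** two readings before and after backing off agreed to about 0.4°.
- **Other objects:** the cup reads within 1 mm of where it started. The bottle is upright and the pots I could see stayed on their lobes. I did not re-measure the jar, sticks or tub, but the arm stayed well away from them.
- **Forces:** the wrist force stayed under 2 N in every reading I took. Nothing was gripped.

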